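Mark a stock carton in the bench press and lock the press

ROBOT

A 6-joint arm with a two-finger parallel gripper is mounted at the origin on the work surface. World frame = base frame: x ahead of the robot, y to its left, z up, the work surface at z = 0. Lengths are in m, angles in rad, forces in N, time in s.
With the tool pointing down it reaches from about 0.2 to 0.875 m from the base axis. Payload 3.4 kg.
Tool frame: the origin (TCP) lies between the finger pads; the fingertips stand 25 mm ahead of it and the grasp point (between the pads) lies 6 mm ahead of it (r.nose_length is the z of the fingertips in the tool frame, in m); z points along the fingers, y is the line along which they close (so a half turn about z gives the same grasp; the last joint's range is limited). The gripper opens to 94 mm and grips with 3 to 60 N. Pads are 16 mm wide; open, the fingers measure 119 mm over their backs; the gripper's body (75 mm by 177 mm) begins 78 mm behind the grasp point.
Start: joints at [0.993, 0.276, 1.505, -0, 1.361, -0.121], TCP at [0.254, 0.516, 0.193] pointing down, gripper open.
Joint ranges: [-2.89, 2.89], [-0.75, 2.08], [0.22, 2.7], [-1.18, 4.32], [0.11, 2.71], [-2.7, 2.7]. Speed limits (rad/s): [2.57, 2.57, 3.14, 3.14, 3.14, 3.14].

INTERFACE

Orientations are given as a unit quaternion [w, x, y, z].
In Python, from plant import r, gripper_to, inverse_kinematics, vision, models, telemetry gives the robot as it stands. Calls block until the motion is done:
- r.move_to(position, orientation): joint-space move of the TCP to a pose.
- r.move_l(position, rot=None, vel=0.15, guard=None): straight line of the TCP; rot=None keeps the orientation; vel is the mean speed in m/s. With guard (N) it stops when the force on the tool has changed by that much, and returns True; else False.
- r.movej(angles): joint-space move.
- gripper_to(opening, f_grip=None): finger opening in m; f_grip is the grip in N (None keeps the last); returns when the fingers have stopped.
- r.hold(seconds).
- inverse_kinematics(position, orientation): joint angles nearest the present ones, or None.
- vision.snapshot(name): name is "scene" or "top"; returns the picture (480x640x3 uint8, red, green, blue); there is no depth.
- vision.get_calibration(name): a dict with "fx", "fy", "cx", "cy" (pixels), "D" ([k1, k2, p1, p2, k3] as OpenCV has them; the pictures are not rectified), "position" and "orientation" of the camera in the world. Camera axes: x right, y down, z forward; pixel columns grow to the right and rows downward; lengths in m; the calibration is good to about 2 mm. A picture is of the moment at which its call begins. get_calibration takes no time and is no camera call.
A pose or a line that the arm cannot do raises r.PlanningError and nothing moves.
- r.sign_off(): hands the job in; it is judged then, once.
Trained networks look in the newest picture that a camera, given by its name, has taken for a name from the list of things; names that differ only in an ending like _2 or _b are one class to them, and where a whole thing is asked for, a point or a joint stands for the part that bears it (a point fixed in the world has none). Each returns a list of dicts, best first, with "score" (0 to 1); they miss things now and then, are a little off and sometimes report something else, mostly with a low value. They report only what shows in the picture. A call takes as long as a camera call. They do not tell look-alikes from the thing itself.
- models.boxes_of(thing, camera): "at" ([x, y, z] in m, in world coordinates, good to about 4 mm: the middle of the surface that is visible of it).
- models.regions_of(thing, camera): "pixels" (480x640 bool, what is visible of it).
- models.mark_of(thing, camera): "at" ([x, y, z] in m, in world coordinates, good to about 4 mm: a listed point, or the origin of a listed thing).
Readings, each from a call of its own:
- telemetry.current_t(): time.
- telemetry.current_joints(): joint angles.
- telemetry.current_dq(): joint speeds.
- telemetry.current_joint_efforts(): joint torques, N m.
- telemetry.current_ee_pos(): TCP position.
- telemetry.current_tool_rot(): TCP orientation.
- telemetry.current_wrist_force(): force on the tool from outside, world axes, zero at the start.
- telemetry.current_torque(): the same for the moment, N m.
- telemetry.current_opening(): finger opening in m.
- telemetry.current_finger_force(): force on a finger pad.
Only numpy, scipy, OpenCV 4.12 (cv2) and the standard library are available. Lean on these libraries where they do the work, as an engineer would, in place of code of your own. Each camera call takes 0.05 s, during which the arm holds its last target. There are 200 camera calls.

TASK

Push the flat brown carton along the bed of the marking press until it is fully home, lying flush against both the rear fence and the end stop under the head. Then, and only then, press the black plunger button on the head fully down to mark the carton and let it spring back up. Finally turn the steel lock collar under the button until its lug lines up with the lock mark, leaving the carton home and the other things on the bench where they are.

Things in the scene. Friction and masses are not known exactly. Their poses are not given: they have to be found in the camera images.
- press: Bench marking press, grey and steel, fixed to the table. Origin: on the table (z 0) straight below the head's axis. Own x points away from the robot (to the press's back), y left along the bed, z up; turned by up to 0.2 rad in the room. Aluminium bed in this frame (mm): top at z 8, x -122 to 92, y -90 to 310.
- rear_fence (a point): Middle of the top edge of the rear fence's face. Steel fence along the back of the bed; in the press frame (mm): face at x 42.5, from y -75 to 310, top at z 38.
- end_stop (a point): Middle of the top edge of the end stop's face. Steel bar across the right end of the bed; in the press frame (mm): face at y -60, x -47 to 47, top at z 38.
- head (a point): Centre of the head's top, on its axis. Head: grey block over the bed on a column behind the fence; in the press frame (mm): underside z 62, top z 112, round nose of radius 40 about the axis, 56 wide arm back to x 91. Only the button and the collar stand higher. The die inside never touches the carton.
- carton_home (a point): Where the carton's origin lies when it is home: on the bed, in the press frame at x 0, y 25, z 8 mm. Axes as the press.
- carton: The loose flat brown cardboard carton with one pale tape strip along its length, 85 (own x) by 170 (own y) by 45 mm high, about 0.2 to 0.4 kg; lies flat on the left part of the bed, up to about 0.25 rad askew. Origin: centre of its underside. Home: long side against the rear fence, right end against the end stop, within about 5 mm and 0.06 rad; its y axis is then along the press's y.
- plunger (a joint): Travel of the spring push button on the head, m: 0 up, 0.010 fully down. Black cap 36 mm across, 14 mm thick on a 20 mm stem. It moves straight down, starts to give at about 2 N and needs about 6 N to be fully down (then it meets a hard stop); counts as fully down above 0.009; springs back when let go.
- plunger_top (a point): Centre of the top face of the button's cap, on the head's axis; 156 mm above the table when up, 146 when fully down.
- lock_collar (a joint): Angle of the steel lock collar, rad, seen from above counterclockwise positive: 0 when its lug points to the press's left (+y); at 1.4 the lug stands at the lock mark (about to the front, -x of the press). Turns from -0.4 to 2.3 without a stop at the mark; light friction (0.05 N m), stays where left. Locked: within 0.15 rad of 1.4.
- lug (a point): On the collar's lug, 55 mm from the head's axis, on its top, 141 mm above the table. Collar: ring round the button's stem on the head's top, radius 25 to 36 mm, z 112 to 126. Lug: one upright steel tab on it, 8 mm thick, from 34 to 62 mm from the axis, z 113 to 141 mm.
- lock_mark (a point): Lock mark: a raised steel rib (10 mm wide) on the front of the head's nose with a dark line on top, level with the head's top (z 112), 55 mm from the axis. The lug stands over it when locked.
- tape_roll: Bystander: roll of brown packing tape lying flat, 90 mm across, 40 high. Origin: centre of its underside.
- small_carton: Bystander: pale carton 60 x 70 x 60 mm. Origin: centre of its underside.
- tall_carton: Bystander: upright pale carton 90 x 60 x 120 mm. Origin: centre of its underside.
- mug: Bystander: white mug, 80 mm across, 90 high. Origin: centre of its underside.
- marker: Bystander: black marker pen, 120 mm long, 16 thick, lying. Origin: at its underside, middle.
- stapler: Bystander: stapler, 140 x 34 x 37 mm. Origin: centre of its underside.
- screwdriver: Bystander: screwdriver lying on the table. Origin: on its underside.
Not all that is in view belongs to the job. What is shaped like the carton but green or purple is not meant.

How it is judged:
On the way, in this order (a step that is already met when the one before it is completed fails the run):
1. the carton lies home against the rear fence and the end stop (x of carton in the frame of press between -0.005 and 0.008 m and y of carton in the frame of press between 0.015 and 0.03 m and z of carton in the frame of press between 0.004 and 0.014 m and angle between the y axis of carton and the y axis of press, either way round below 0.06 rad), for 0.2 s.
2. the button is pressed fully down with the carton home (all of step 1 and value of joint plunger above 0.009 m), for 0.1 s.
3. the button is back up, the collar not yet locked (value of joint plunger below 0.0015 m and value of joint lock_collar below 1.25 rad), for 0.1 s.
4. the collar's lug is at the lock mark (value of joint lock_collar between 1.25 and 1.55 rad), for 0.1 s.
At the end, for the whole second after the job is handed in: The carton lies at rest flat on the bed, home against rear fence and end stop (within 5 mm of each and 0.06 rad), the button is up (within 1.5 mm) and the collar's lug is within 0.15 rad of the lock mark (all of step 1 and all of step 4 and value of joint plunger below 0.0015 m and linear speed of carton below 0.01 m/s); the robot touches nothing.
It fails at once if the button is pressed (more than 4 mm) while the carton is not home (value of joint plunger above 0.004 m and not (x of carton in the frame of press between -0.005 and 0.008 m and y of carton in the frame of press between 0.015 and 0.03 m and z of carton in the frame of press between 0.004 and 0.014 m and angle between the y axis of carton and the y axis of press, either way round below 0.06 rad)).
It fails at once if another thing on the bench is moved more than 25 mm (distance of any of tape_roll, small_carton, mug, marker, tall_carton, stapler, screwdriver from where it was at the start of the episode above 0.025 m).
It also fails if it takes over 69 s, if anything falls off the work surface, if the arm or the gripper's body presses on something with over 40 N, if the wrist force passes 120 N, or if a joint passes its speed limit or range.

## Working session

There is one attempt and no reset: what is moved stays moved. The work goes in short steps, each a Python script; the robot and the scene stay as the last script left them, time stands still between calls to the robot, and variables do not carry over. Pictures are saved under pics/ and viewed, at most 10 in all, crops included, and the job is handed in when it is done.

```bash
mkdir -p pics; ls
python3 - <<'E'
from plant import r, gripper_to, inverse_kinematics, vision, models, telemetry
import cv2,numpy as np
for c in ["scene","top"]:
    im=vision.snapshot(c); cv2.imwrite(f"pics/{c}0.png",im[:,:,::-1])
    k=vision.get_calibration(c); print(c,{a:np.round(b,3) for a,b in k.items()})
    for n in ["rear_fence","end_stop","head","carton_home","plunger_top","lug","lock_mark","press","carton"]:
        print(n,[(np.round(d["at"],3),round(d["score"],2)) for d in models.mark_of(n,c)][:3])
for n in ["tape_roll","small_carton","tall_carton","mug","marker","stapler","screwdriver"]:
    print(n,[(np.round(d["at"],3),round(d["score"],2)) for d in models.mark_of(n,"top")][:2])
print(telemetry.current_t(), r.nose_length, telemetry.current_tool_rot())
E
```

```text
pics
scene {'fx': np.float64(585.455), 'fy': np.float64(585.455), 'cx': np.float64(313.116), 'cy': np.float64(237.255), 'D': array([0.027, 0.   , 0.   , 0.   , 0.   ]), 'position': array([0.912, 0.739, 1.213]), 'orientation': array([-0.093,  0.244,  0.908, -0.328])}
rear_fence [(array([ 0.655, -0.035,  0.036]), 0.78), (array([ 0.508,  0.451, -0.002]), 0.22)]
end_stop [(array([ 0.422, -0.199,  0.   ]), 0.4)]
head [(array([ 0.602, -0.145,  0.11 ]), 0.73)]
carton_home [(array([ 0.606, -0.118,  0.005]), 0.74)]
plunger_top [(array([ 0.61 , -0.142,  0.155]), 0.62)]
lug [(array([ 0.59 , -0.093,  0.136]), 0.92)]
lock_mark [(array([ 0.549, -0.132,  0.114]), 0.66)]
press [(array([ 0.607, -0.146,  0.001]), 0.64)]
carton [(array([ 0.244,  0.276, -0.003]), 0.75), (array([ 0.201, -0.293,  0.001]), 0.74), (array([ 0.352,  0.068, -0.001]), 0.62)]
top {'fx': np.float64(504.985), 'fy': np.float64(504.985), 'cx': np.float64(320.946), 'cy': np.float64(239.704), 'D': array([-0.065,  0.   ,  0.   ,  0.   ,  0.   ]), 'position': array([ 0.185, -0.05 ,  1.695]), 'orientation': array([ 0.056, -0.7  ,  0.709,
[... 551 characters left out ...]
rray([ 0.349,  0.074, -0.001]), 0.73), (array([0.581, 0.006, 0.009]), 0.7)]
tape_roll [(array([ 0.422, -0.198,  0.005]), 0.72)]
small_carton [(array([ 0.644, -0.343, -0.   ]), 0.67), (array([ 0.36 , -0.424,  0.003]), 0.41)]
tall_carton [(array([0.694, 0.45 , 0.001]), 0.85), (array([ 0.433, -0.551, -0.004]), 0.3)]
mug [(array([0.507, 0.449, 0.   ]), 0.87), (array([ 0.588, -0.092,  0.137]), 0.49)]
marker [(array([ 0.604, -0.145, -0.005]), 0.7), (array([ 0.315,  0.425, -0.001]), 0.5)]
stapler [(array([ 0.433, -0.554, -0.002]), 0.64)]
screwdriver [(array([ 0.36, -0.42,  0.  ]), 0.76), (array([ 0.605, -0.145, -0.002]), 0.4)]
1.35 0.025 [2.24823276e-05 2.26431408e-01 9.74027112e-01 3.73852062e-05]
```

View pics/scene0.png

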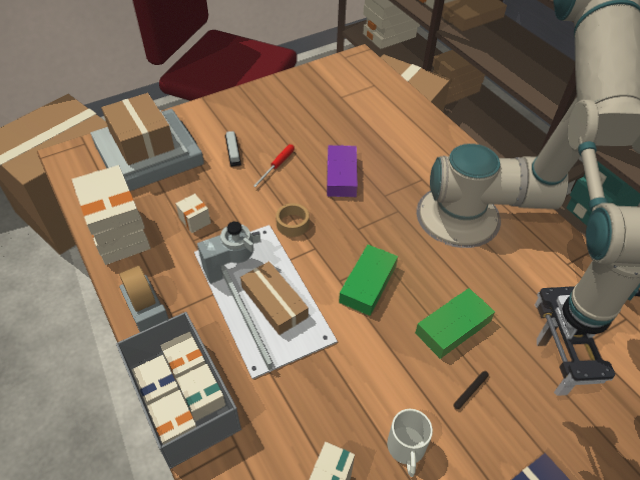

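View pics/top0.png

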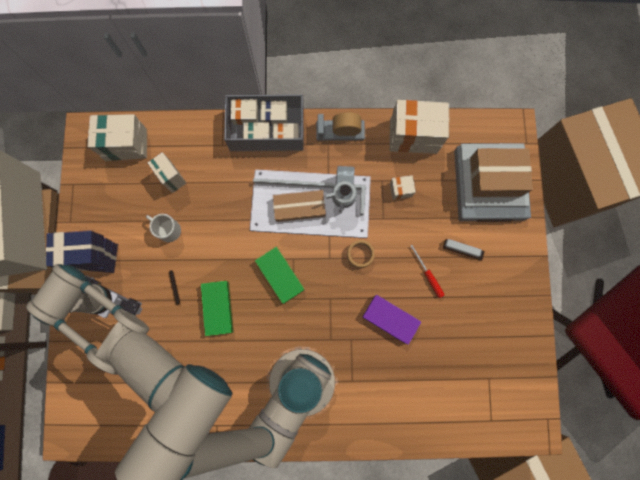

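The top view shows the brown carton on the bed around px (298,207), slightly askew. The press head is at (345,190), the tape roll at (360,255) and the green and purple look-alikes are off the bed. In the scene view the carton is at (275,297) and the head and button at (232,235).

```bash
cat > h.py <<'E'
from plant import r, gripper_to, inverse_kinematics, vision, models, telemetry
import cv2,numpy as np,json,os
from scipy.spatial.transform import Rotation as R
def proj(px,cam,z):
    k=vision.get_calibration(cam); K=np.array([[k["fx"],0,k["cx"]],[0,k["fy"],k["cy"]],[0,0,1]])
    u=cv2.undistortPoints(np.float64(px).reshape(-1,1,2),K,np.float64(k["D"])).reshape(-1,2)
    d=R.from_quat(np.roll(k["orientation"],-1)).apply(np.c_[u,np.ones(len(u))]); p=np.array(k["position"])
    return (p+d*((z-p[2])/d[:,2])[:,None])[:,:2]
if os.path.exists("press.json"): PX,PY,PW=json.load(open("press.json"))
def w2p(p): p=np.asarray(p)[...,:2]-[PX,PY]; c,s=np.cos(PW),np.sin(PW); return p@np.array([[c,-s],[s,c]])
def p2w(x,y,z): c,s=np.cos(PW),np.sin(PW); return [PX+c*x-s*y,PY+s*x+c*y,z]
def down(a):  # tool pointing down, tool y axis along press-frame angle a (from press x)
    t=PW+a; y=[np.cos(t),np.sin(t),0]; z=[0,0,-1]; x=np.cross(y,z)
    return np.roll(R.from_matrix(np.c_[x,y,z]).as_quat(),1)
def carton(cam="top"):
    vision.snapshot(cam); best=None
    for d in models.regions_of("carton",cam):
        m=d["pixels"]; pts=np.argwhere(m)[:,::-1]
        if len(pts)<100: continue
        w=w2p(proj(pts,cam,.053)); c=w.mean(0)
        if abs(c[0])<.12 and -.03<c[1]<.3 and len(pts)>600:
            (cx,cy),(a,b),t=cv2.minAreaRect(np.float32(w*1000)); print(round(d["score"],2),np.round([cx,cy,a,b,t],1))
    for d in models.mark_of("carton",cam): print(" mark",round(d["score"],2),np.round(w2p(d["at"])*1000),round(d["at"][2],3))
E
python3 - <<'E'
from h import *
from scipy.optimize import least_squares
a=np.deg2rad(90)+1.4
mod={"press":(0,0),"head":(0,0),"plunger_top":(0,0),"rear_fence":(.0425,.1175),"carton_home":(0,.025),"lock_mark":(.055*np.cos(a),.055*np.sin(a))}
A=[];B=[];L=[]
im={c:vision.snapshot(c) for c in ["top","scene"]}
for c in im:
    for n,p in mod.items():
        for d in models.mark_of(n,c)[:1]:
            if np.hypot(d["at"][0]-.62,d["at"][1]+.09)<.12: A.append(p);B.append(d["at"][:2])
    L+=[d["at"] for d in models.mark_of("lug",c)[:1]]
A=np.array(A);B=np.array(B)
def f(q): 
    C,S=np.cos(q[2]),np.sin(q[2]); return (A@np.array([[C,S],[-S,C]])+q[:2]-B).ravel()
s=least_squares(f,[.6,-.14,0],loss="soft_l1",f_scale=.003); print("fit",s.x,np.round(1000*s.fun.reshape(-1,2)))
json.dump(list(s.x),open("press.json","w"))
import h; h.PX,h.PY,h.PW=s.x
for l in L: p=w2p(l); print("lug angle",np.arctan2(-p[0],p[1]),np.hypot(*p))
# bed front edge from bright, low-saturation pixels in the top view
hsv=cv2.cvtColor(im["top"],cv2.COLOR_RGB2HSV); m=(hsv[...,1]<50)&(hsv[...,2]>140)
cols=np.arange(262,362,2); px=[(c,160+np.max(np.nonzero(m[160:245,c])[0])+.5) for c in cols if m[160:245,c].any()]
e=w2p(proj(px,"top",.008)); k=np.polyfit(e[:,1],e[:,0],1); print("front edge x=-.122? ",np.median(e[:,0]),"yaw err",-k[0])
rows=np.arange(178,228,2); px=[(235+np.min(np.nonzero(m[q,235:300])[0])-.5,q) for q in rows]
e=w2p(proj(px,"top",.008)); print("left edge y=.310?",np.median(e[:,1]))
carton("top");carton("scene");print(telemetry.current_t())
im=cv2.resize(im["top"][150:260,230:390],None,fx=5,fy=5,interpolation=cv2.INTER_CUBIC); cv2.imwrite("pics/c1.png",im[:,:,::-1])
E
```

```text
fit [ 0.60188186 -0.14445698 -0.09470297] [[ 2.  2.]
 [ 1. -3.]
 [-6. -0.]
 [-1.  3.]
 [ 2. -6.]
 [ 1. -1.]
 [ 1.  2.]
 [-2. -2.]
 [-5. -0.]
 [52. 88.]
 [-4. -5.]
 [ 1.  2.]]
lug angle 0.30782282147084983 0.054285134896151846
lug angle 0.325860054855776 0.05491767968977251
front edge x=-.122?  -0.12388795501506594 yaw err 0.0217915811982337Traceback (most recent call last):
  File "<stdin>", line 23, in <module>
    return _wrapreduction(a, np.minimum, 'min', axis, None, out,
                          keepdims=keepdims, initial=initial, where=where)
    return ufunc.reduce(obj, axis, dtype, out, **passkwargs)
           ~~~~~~~~~~~~^^^^^^^^^^^^^^^^^^^^^^^^^^^^^^^^^^^^^
ValueError: zero-size array to reduction operation minimum which has no identity
```

Run:
```python
from h import *
import h
json.dump([.602,-.1445,-.076],open("press.json","w")); h.PX,h.PY,h.PW=.602,-.1445,-.076
im=vision.snapshot("top")
hsv=cv2.cvtColor(im,cv2.COLOR_RGB2HSV); m=((hsv[...,1]<60)&(hsv[...,2]>110)).astype(np.uint8)
n,lab,st,_=cv2.connectedComponentsWithStats(m); l=lab[225,300]; print(st[l]); m=lab==l
cols=np.arange(262,362,2); px=[(c,np.max(np.nonzero(m[:,c])[0])+.5) for c in cols]
e=w2p(proj(px,"top",.008)); k=np.polyfit(e[:,1],e[:,0],1); print("front",np.median(e[:,0]),"yaw err",-k[0])
px=[(np.min(np.nonzero(m[q])[0])-.5,q) for q in range(180,228,2)]
e=w2p(proj(px,"top",.008)); k=np.polyfit(e[:,0],e[:,1],1);print("left edge y=.310?",np.median(e[:,1]),"yaw err",k[0])
carton("top");carton("scene");print(telemetry.current_t())
im=cv2.resize(im[150:260,230:390],None,fx=5,fy=5,interpolation=cv2.INTER_CUBIC); cv2.imwrite("pics/c1.png",im[:,:,::-1])
```

```text
[ 250  166  121   72 5492]
front -0.1224230989253651 yaw err 0.003986085150594459
left edge y=.310? 0.3127575771472276 yaw err -0.0643179839110153
0.85 [-35.6 149.   94.8 169.4   9.9]
 mark 0.85 [-393.  391.] 0.001
 mark 0.82 [-268.  198.] -0.002
 mark 0.58 [-32. 146.] 0.009
 mark 0.25 [-16.  53.] 0.139
0.66 [-25.5 161.2  99.6 192.8   9.5]
 mark 0.92 [-267.  193.] 0.002
 mark 0.86 [-390. -179.] 0.001
 mark 0.73 [-30. 147.] 0.009
 mark 0.67 [-392.  392.] -0.004
2.5
```

View pics/c1.png

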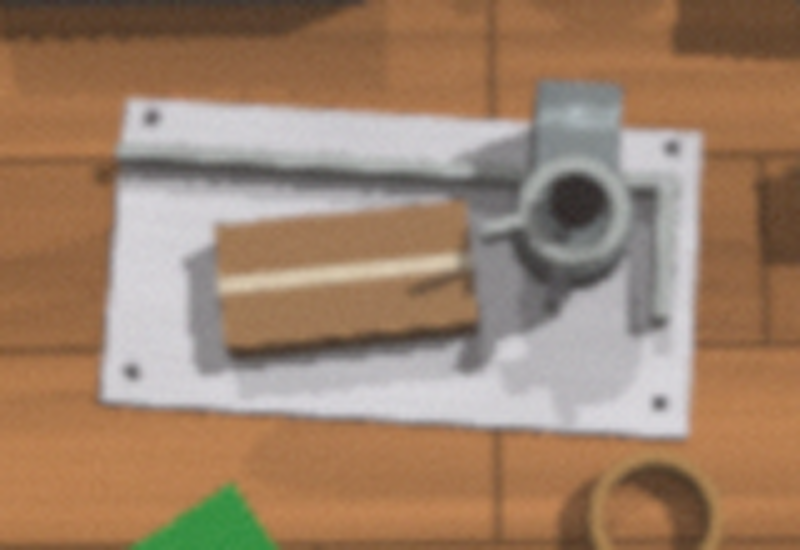

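The crop shows the carton with its right end nearest the fence (about 0.17 rad). The lug points left at (500,230), and bed and fence agree with the fitted frame. I'll push it square to the fence with two open fingers.

```bash
cat >> h.py <<'E'
def go(x,y,z,a):
    q0=np.array(telemetry.current_joints()); c=[]
    for b in (a,a+np.pi):
        q=inverse_kinematics(p2w(x,y,z),down(b))
        if q is not None: c.append((np.abs(np.array(q)-q0).max(),b))
    print("go",c); r.move_to(p2w(x,y,z),down(min(c)[1]))
def lin(x,y,z,vel=.15,guard=None):
    g=r.move_l(p2w(x,y,z),vel=vel,guard=guard); p=telemetry.current_ee_pos()
    print("lin",g,np.round(w2p(p)*1000,1),round(p[2],4),np.round(telemetry.current_wrist_force(),1),"t",round(telemetry.current_t(),2)); return g
E
python3 - <<'E'
from h import *
gripper_to(.06)
go(-.112,.165,.16,np.pi/2)
lin(-.112,.165,.047)
lin(-.068,.165,.047,.1,12)
lin(-.046,.165,.047,.04,12)
lin(-.09,.165,.047)
lin(-.112,.165,.16)
carton("top")
E
```

```text
go [(np.float64(1.4553693153322338), 1.5707963267948966), (np.float64(1.6862233382575584), 4.71238898038469)]
lin False [-111.3  165.2] 0.0476 [-0.3  0.2 -0.2] t 6.08
lin False [-68.5 165. ] 0.047 [-0.2  0.2  0.7] t 6.67
lin False [-46.2 165. ] 0.0468 [-0.1  0.6  0. ] t 7.37
lin False [-89.4 165. ] 0.0474 [-0.5 -0.1  0.5] t 7.81
lin False [-112.3  165. ] 0.1592 [ 0.1 -0.1 -0.2] t 8.72
 mark 0.71 [-392.  392.] 0.001
 mark 0.67 [-137. -420.] -0.003
 mark 0.65 [-32. 146.] 0.007
 mark 0.58 [-390. -182.] 0.003
 mark 0.49 [-268.  197.] 0.002
 mark 0.41 [-220. -296.] 0.001
```

Run:
```python
from h import *
print(telemetry.current_ee_pos(),telemetry.current_opening(),R.from_quat(np.roll(telemetry.current_tool_rot(),-1)).as_matrix().round(2))
im=vision.snapshot("scene")
im=cv2.resize(im[180:420,150:470],None,fx=2.5,fy=2.5); cv2.imwrite("pics/c2.png",im[:,:,::-1])
```

```text
[0.50234291 0.02855453 0.15890348] 0.059918839424243045 [[-1.    0.08 -0.  ]
 [ 0.08  1.    0.  ]
 [ 0.    0.   -1.  ]]
```

View pics/c2.png

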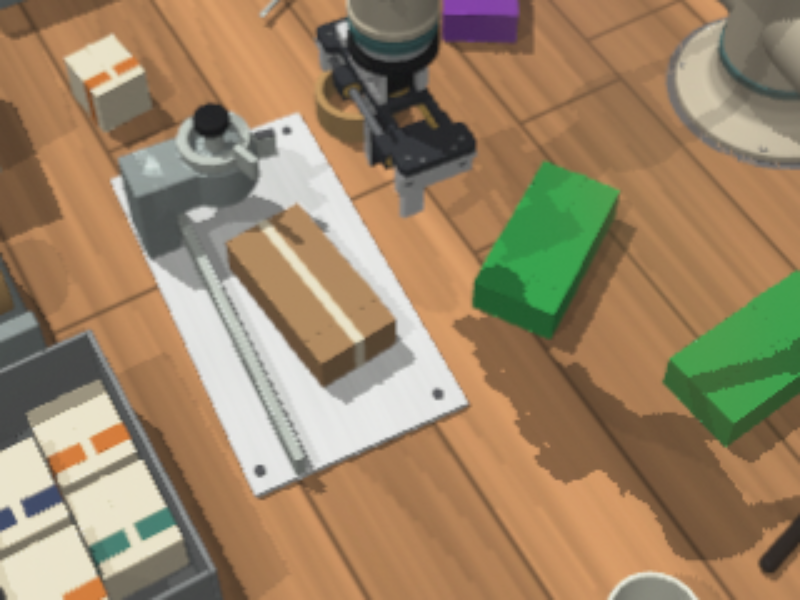

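Run:
```python
from h import *
k=vision.get_calibration("scene"); K=np.array([[k["fx"],0,k["cx"]],[0,k["fy"],k["cy"]],[0,0,1]])
Rc=R.from_quat(np.roll(k["orientation"],-1)).as_matrix().T
def pix(P): return cv2.projectPoints(np.float64(P),cv2.Rodrigues(Rc)[0],-Rc@np.array(k["position"]),K,np.float64(k["D"]))[0].reshape(-1,2)
p=telemetry.current_ee_pos(); m=R.from_quat(np.roll(telemetry.current_tool_rot(),-1)).as_matrix()
P=[p+m@np.array([0,s*.036,.025]) for s in (-1,0,1)]
print(np.round(p,3),(pix(P)-[150,180])*2.5, [proj([[314,263]],"scene",z) for z in (.134,.16)])
print((pix([p2w(0,.025,.008),p2w(.0425,.1175,.038),p2w(-.122,.31,.008),p2w(-.031,.147,.053)])-[150,180])*2.5)
carton("scene"); carton("top")
```

```text
[0.502 0.029 0.159] [[376.68205976 182.32814389]
 [393.22960803 209.89580872]
 [410.29061391 238.32131435]] [array([[0.48752538, 0.03387907]]), array([[0.49775968, 0.05086433]])]
[[234.92823699 223.95528797]
 [226.66001877 290.22828809]
 [469.22098579 399.53606262]
 [308.34379024 276.87322433]]
0.73 [-25.5 160.9  99.1 192.2  10.2]
 mark 0.96 [-388.  389.] -0.003
 mark 0.92 [-393. -177.] -0.004
 mark 0.74 [-31. 146.] 0.007
 mark 0.56 [-270.  193.] -0.002
 mark 0.46 [-180.  -71.] -0.003
0.36 [-7.000e+00  9.370e+01  2.428e+02  3.549e+02  1.000e-01]
 mark 0.74 [-391. -183.] 0.002
 mark 0.74 [-389.  390.] -0.0
 mark 0.72 [-32. 148.] 0.007
 mark 0.62 [-265.  198.] -0.002
```

Run:
```python
from h import *
lin(-.105,.165,.05,.15)
lin(-.105,.165,.01,.03,4)
im=vision.snapshot("scene")
im=cv2.resize(im[180:420,150:470],None,fx=2.5,fy=2.5); cv2.imwrite("pics/c3.png",im[:,:,::-1])
```

```text
lin False [-104.3  165. ] 0.0506 [ 0.3 -0.2  0.5] t 10.11
lin False [-104.8  165. ] 0.0102 [0.4 0.3 0.9] t 11.59
```

View pics/c3.png

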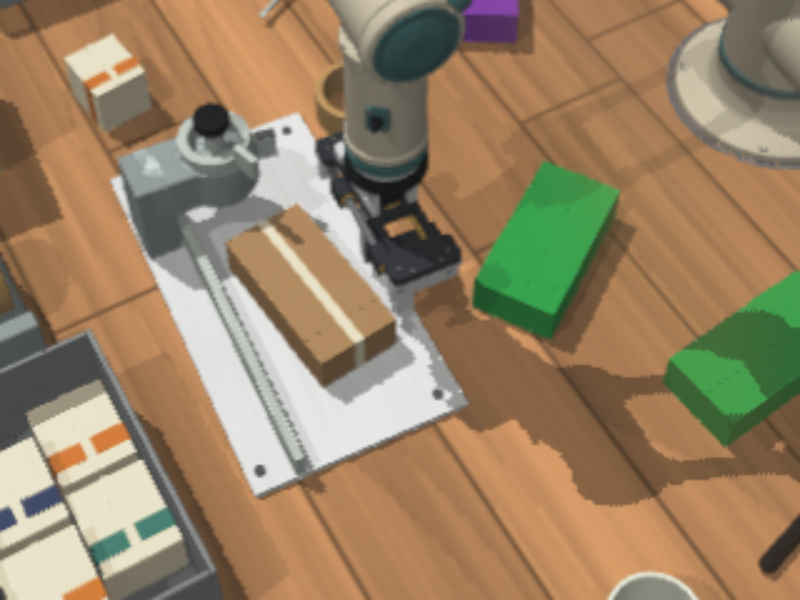

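The picture disagrees with the readings. At a reported TCP z of 0.010 the tips should be below the bed, but there is no contact force, and the carton has not moved. I'll raise the arm and measure the real fingertips with both cameras.

```bash
cat >> h.py <<'E'
def pix(P,cam):
    k=vision.get_calibration(cam); K=np.array([[k["fx"],0,k["cx"]],[0,k["fy"],k["cy"]],[0,0,1]])
    Rc=R.from_quat(np.roll(k["orientation"],-1)).as_matrix().T
    return cv2.projectPoints(np.float64(P),cv2.Rodrigues(Rc)[0],-Rc@np.array(k["position"]),K,np.float64(k["D"]))[0].reshape(-1,2)
E
python3 - <<'E'
from h import *
lin(-.105,.165,.15,.15)
p=telemetry.current_ee_pos(); m=R.from_quat(np.roll(telemetry.current_tool_rot(),-1)).as_matrix()
P=[p+m@np.array([0,s*.036,.025]) for s in (-1,1)]
out=[]
for cam in("scene","top"):
    im=vision.snapshot(cam)[:,:,::-1]; q=pix(P,cam); c=np.int32(q.mean(0)); x,y=c-[50,60]
    im=cv2.resize(im[y:y+100,x:x+100],None,fx=4,fy=4,interpolation=cv2.INTER_CUBIC)
    for u in (q-[x,y])*4: cv2.circle(im,tuple(np.int32(u)),4,(0,0,255),1)
    print(cam,x,y,np.round(q,1), np.round(pix(np.array(P)+[0,0,.03],cam)-q,1),np.round(pix(np.array(P)-[.03,0,0],cam)-q,1)); out.append(im)
cv2.imwrite("pics/c4.png",np.hstack(out)); print(telemetry.current_joints(),p)
E
```

```text
lin False [-105.8  165. ] 0.1491 [-1.1 -0.4 -0.6] t 12.72
scene 254 207 [[298.1 256.5]
 [311.5 278.9]] [[-0.1 -8. ]
 [ 0.1 -7.8]] [[11.  -5. ]
 [11.3 -5.3]]
top 240 161 [[302.2 222.2]
 [279.6 220.7]] [[-0.3 -1.9]
 [-0.7 -2. ]] [[ 0.1  9.3]
 [-0.   9.3]]
[-8.15086878e-02  2.09719451e-01  1.71089520e+00  1.08326866e-05
  1.22331842e+00 -1.57628885e+00] [0.50906968 0.02803851 0.14914553]
```

View pics/c4.png

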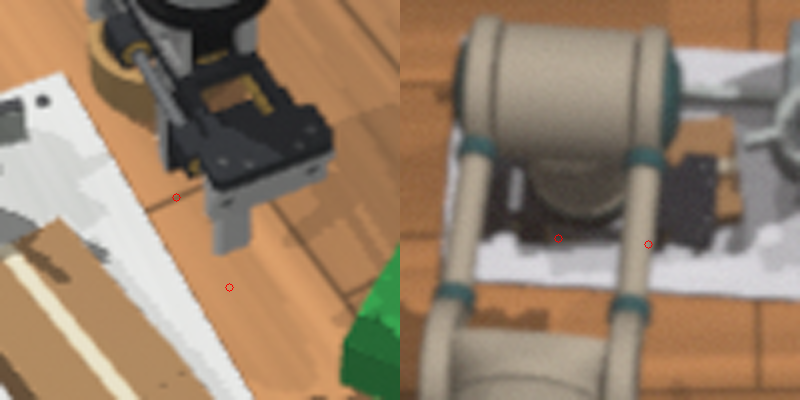

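Run:
```python
from h import *
lin(-.105,.165,.02,.2)
g=lin(-.105,.165,-.025,.03,4)
p=telemetry.current_ee_pos();print(p)
lin(-.105,.165,p[2]+.02,.1)
```

```text
lin False [-104.4  165. ] 0.0204 [-0.   0.4 -0. ] t 13.62
lin True [-105.1  165. ] -0.0042 [-0.4 -0.1  5.9] t 14.5
[ 0.50974803  0.02798122 -0.00415844]
lin False [-104.7  165. ] 0.0159 [-0.8  0.5 -0.7] t 14.85
```

Bed contact came at TCP z −0.004 (expected +0.033), so the real fingertips sit about 12 mm above the reported TCP, 37 mm short. I'll correct for that, and I'll assume the gripper body starts only about 60 mm above the tips. Pushing again.

```bash
echo 'T=.0123 # measured: tip z = TCP z + T' >> h.py
python3 - <<'E'
from h import *
z=.028-T
lin(-.07,.165,z,.1,12)
lin(-.044,.165,z,.04,12)
lin(-.06,.165,z)
lin(-.115,.19,.12,.25)
carton("top");carton("scene")
E
```

```text
lin False [-70.5 164.9] 0.0151 [-0.4  1.   0.3] t 15.35
lin True [-50.6 164.7] 0.0149 [0.9 0.4 0.6] t 15.93
lin False [-60.5 165. ] 0.0157 [0.  0.  0.5] t 16.18
lin False [-114.9  189.9] 0.1198 [ 0.1 -0.6 -0.1] t 16.82
0.98 [ -1.3 107.3  99.1  93.9  88.4]
 mark 0.98 [-390.  392.] 0.001
 mark 0.73 [  1. 141.] 0.006
 mark 0.72 [-391. -180.] 0.002
 mark 0.37 [-1.  5.] 0.11
0.96 [3.100e+00 1.551e+02 8.930e+01 1.957e+02 1.000e-01]
 mark 0.96 [-391.  389.] -0.002
 mark 0.8 [-392. -178.] -0.003
 mark 0.79 [  2. 140.] 0.009
 mark 0.6 [-268.  193.] -0.0
 mark 0.48 [7. 1.] 0.154
```

Run:
```python
from h import *
z=.028-T
gripper_to(.036)
go(-.002,.265,.1,0)
lin(-.002,.265,z,.2)
lin(-.002,.13,z,.1,15)
lin(-.002,.110,z,.03,14)
lin(-.002,.135,z)
lin(-.03,.2,.15,.3)
carton("top");carton("scene")
im=vision.snapshot("top");cv2.imwrite("pics/c5.png",cv2.resize(im[150:260,230:390],None,fx=5,fy=5,interpolation=cv2.INTER_CUBIC)[:,:,::-1])
```

```text
go [(np.float64(1.6842873654136665), 0)]
lin False [ -1.5 265. ] 0.0162 [ 0.4 -0.2  0.6] t 19.76
lin False [ -2.4 129.9] 0.0153 [ 0.2 -0.3  0.8] t 21.26
lin True [ -3.  120.5] 0.0153 [-0.6  1.5  1.1] t 21.74
lin False [ -2.  135.1] 0.0157 [-0.6 -0.1 -0.2] t 21.99
lin False [-30.7 199.4] 0.149 [-0.  -0.6 -0.2] t 22.65
0.74 [ -3.5  28.9 167.4  93.4  88.6]
0.45 [-11.8 109.9 239.9 385.    2.1]
 mark 0.86 [ 1. 28.] 0.005
 mark 0.57 [-390. -181.] 0.001
 mark 0.54 [-269.  197.] -0.003
 mark 0.51 [-140. -421.] -0.004
0.78 [  5.9  83.4 116.8  85.7  87.8]
 mark 0.88 [ 3. 25.] 0.009
 mark 0.73 [-392.  389.] -0.001
 mark 0.68 [ 46. 117.] 0.035
 mark 0.65 [-391. -180.] -0.001
```

View pics/c5.png

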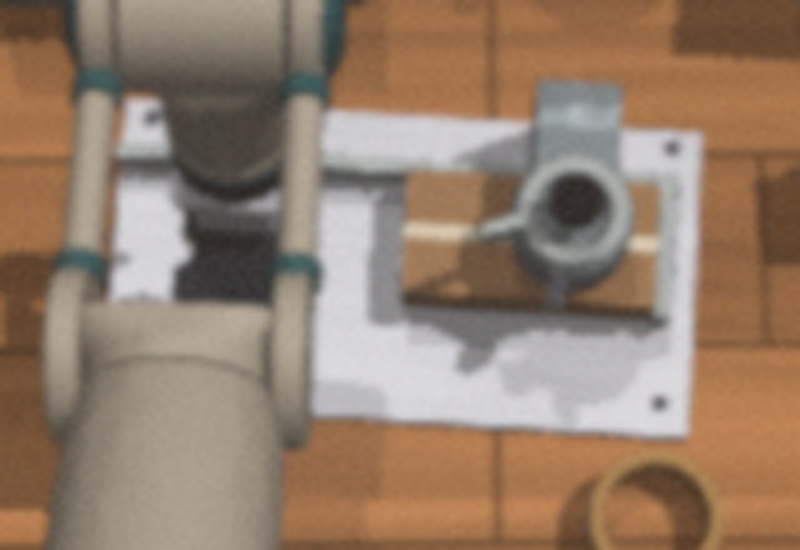

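The carton lies against the fence and the end stop: its right end is at px (658,245) on the stop and its rear edge is along the fence. Now pressing the button.

Run:
```python
from h import *
gripper_to(0.0)
go(0,0,.185-T,np.pi/2)
q=telemetry.current_joints(); print(np.round(q,2))
lin(0,0,.162-T,.1)
g=lin(0,0,.140-T,.02,14)
r.hold(.3); p=telemetry.current_ee_pos(); print("tip",p[2]+T,telemetry.current_wrist_force())
lin(0,0,.185-T,.08)
for c in("scene","top"):
    vision.snapshot(c)
    for n in("plunger_top","lug"):
        for d in models.mark_of(n,c)[:2]:
            x,y=w2p(d["at"]); print(c,n,round(d["score"],2),np.round([x*1000,y*1000,d["at"][2]*1000],0),"ang",round(np.arctan2(-x,y),2))
for b in(0,np.pi):
  print([np.round(k[5],2) if (k:=inverse_kinematics(p2w(-.055*np.sin(t),.055*np.cos(t),.122-T),down(b+np.pi/2+t))) is not None else None for t in(-.1,.5,1.2)])
```

```text
go [(np.float64(1.8926943944286148), 1.5707963267948966), (np.float64(1.2488982591611777), 4.71238898038469)]
[-0.35  0.35  1.44  0.    1.35  1.3 ]
lin False [-0.4  0.7] 0.1492 [ 0.  -0.4  0.9] t 25.22
lin True [ 0.3 -0.1] 0.1341 [-0.8  1.1  6.2] t 26.03
tip 0.1463924272768207 [-1.25448182  0.0481194   6.16301625]
lin False [-0.4  0.1] 0.1722 [1.3 0.5 0.4] t 26.98
scene plunger_top 0.55 [  4.   3. 152.] ang -0.91
scene plunger_top 0.41 [-222. -292.   -0.] ang 2.49
scene lug 0.59 [-16.  51. 138.] ang 0.3
top plunger_top 0.62 [  4.   5. 156.] ang -0.74
top lug 0.54 [-16.  53. 140.] ang 0.29
[np.float64(-1.65), np.float64(-2.27), None]
[np.float64(1.49), np.float64(0.87), np.float64(0.11)]
```

The held force was 6.2 N, which is borderline for fully down. A second, firmer press is harmless and makes sure.

Run:
```python
from h import *
lin(0,0,.160-T,.1)
g=lin(0,0,.138-T,.02,25); p=telemetry.current_ee_pos()
r.hold(.2); print("tip",telemetry.current_ee_pos()[2]+T,telemetry.current_wrist_force())
try: lin(0,0,p[2]-.0015,.02)
except Exception as e: print(e)
r.hold(.2); print("tip",telemetry.current_ee_pos()[2]+T,telemetry.current_wrist_force())
lin(0,0,.185-T,.08)
carton("scene")
```

```text
lin False [-0.3  0.1] 0.1472 [-0.6 -0.4 -0.2] t 27.68
lin True [ 0.5 -0.1] 0.1341 [-1.3  0.4  4.9] t 28.49
tip 0.14636489131015742 [-1.02790315  0.34281     5.61545191]
lin False [ 0.5 -0.2] 0.1338 [-0.1  0.6  8.8] t 28.94
tip 0.146146792727749 [-1.03052699  0.56379363  8.798112  ]
lin False [-0.5  0.1] 0.1721 [0.2 0.9 0.6] t 29.79
0.92 [  3.3  78.5  97.2 128.2   4.2]
 mark 0.95 [-389.  389.] -0.004
 mark 0.88 [-391. -179.] -0.001
 mark 0.85 [-0. 26.] 0.01
```

```bash
cat >> h.py <<'E'
def arc(t,z,rad=.057,vel=.1,guard=None):
    g=r.move_l(p2w(-rad*np.sin(t),rad*np.cos(t),z),rot=down(1.5*np.pi+t),vel=vel,guard=guard)
    x,y=w2p(telemetry.current_ee_pos()); print("arc",round(t,2),g,round(np.arctan2(-x,y),3),np.round(telemetry.current_wrist_force(),1),"t",round(telemetry.current_t(),2)); return g
def lug():
    for c in("scene","top"):
        vision.snapshot(c)
        for d in models.mark_of("lug",c)[:1]:
            x,y=w2p(d["at"]); print(c,"lug",round(d["score"],2),np.round([x*1000,y*1000,d["at"][2]*1000],0),"ang",round(np.arctan2(-x,y),3))
E
python3 - <<'E'
from h import *
arc(-.15,.185-T,vel=.12)
arc(-.15,.124-T)
for t in np.linspace(-.15,1.12,9)[1:]:
    if arc(t,.124-T,vel=.06,guard=10): break
lug()
E
```

```text
arc -0.15 False -0.148 [0.4 0.3 0.2] t 30.57
arc -0.15 False -0.159 [ 0.8 -0.5 -0.3] t 31.32
arc 0.01 False -0.002 [0.4 0.2 0.2] t 31.63
arc 0.17 False 0.159 [0.5 0.4 0.2] t 31.94
arc 0.33 False 0.322 [ 0.4  0.4 -0. ] t 32.25
arc 0.48 False 0.483 [0.3 0.1 0.2] t 32.56
arc 0.64 False 0.642 [-0.   0.  -0.5] t 32.87
arc 0.8 False 0.801 [ 1.1  1.  -0.2] t 33.17
arc 0.96 False 0.959 [0.5 0.3 0.4] t 33.48
arc 1.12 False 1.118 [ 0.7 -0.3  0.9] t 33.79
scene lug 0.65 [  6.   3. 152.] ang -1.147
top lug 0.37 [  4. -62.  43.] ang -3.072
```

Run:
```python
from h import *
arc(.95,.124-T); arc(.95,.19-T)
r.move_l(p2w(-.1,.2,.25),vel=.25)
lug()
c=vision.get_calibration("scene")
im=vision.snapshot("scene");cv2.imwrite("pics/c6.png",cv2.resize(im[200:320,180:320],None,fx=5,fy=5,interpolation=cv2.INTER_CUBIC)[:,:,::-1])
print(telemetry.current_t())
```

```text
arc 0.95 False 0.948 [-1.1 -0.2  0.2] t 34.31
arc 0.95 False 0.954 [-0.2  0.3 -0.2] t 35.12
scene lug 0.92 [-51.   7. 137.] ang 1.427
top lug 0.57 [-52.   7. 142.] ang 1.446
36.275
```

View pics/c6.png

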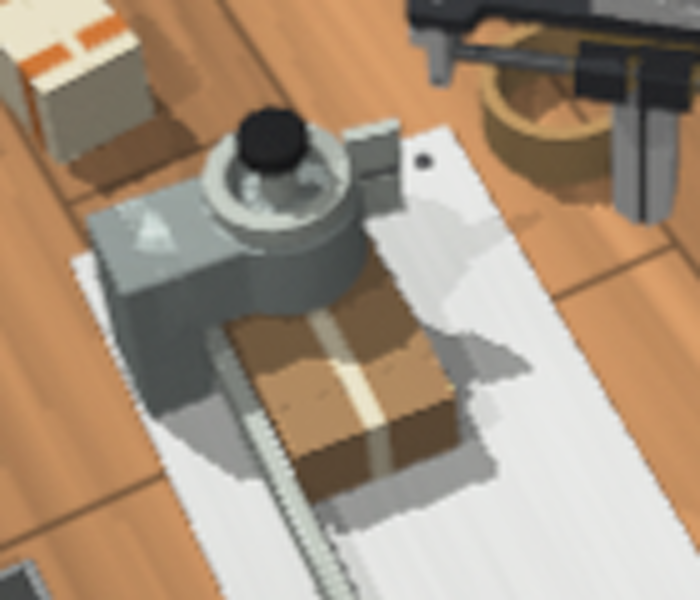

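Run:
```python
from h import *
D={}
for c in("scene","top"):
    for i in range(4):
        vision.snapshot(c)
        for n in("lug","lock_mark","head","plunger_top"):
            for d in models.mark_of(n,c):
                p=w2p(d["at"])*1000
                if np.hypot(*p)<75 and d["at"][2]>.1: D.setdefault((c,n),[]).append([*p,d["at"][2]*1000])
                break
for k,v in D.items(): print(k,len(v),np.round(np.median(v,0),1))
carton("top"); print(telemetry.current_wrist_force(),telemetry.current_t())
```

```text
('scene', 'lug') 4 [-50.4   8.  138.6]
('scene', 'lock_mark') 4 [-55.1   8.1 112.2]
('scene', 'head') 4 [ -1.1   0.2 110. ]
('scene', 'plunger_top') 4 [6.600e+00 1.000e-01 1.547e+02]
('top', 'lug') 3 [-49.4   8.  142.9]
('top', 'lock_mark') 3 [-51.7  11.1 116.2]
('top', 'plunger_top') 3 [  3.8   0.9 158.6]
('top', 'head') 1 [ -2.    3.1 110.9]
0.92 [-2.40e+00  2.77e+01  9.54e+01  1.70e+02  1.00e-01]
 mark 0.94 [-390.  390.] 0.0
 mark 0.75 [-393. -183.] 0.001
 mark 0.64 [-266.  199.] -0.001
 mark 0.61 [-0. 25.] 0.008
 mark 0.16 [-136. -420.] -0.003
[-0.48247851 -0.4428021   0.10791733] 38.425
```

The lug is within about 2 mm of the lock mark, so the collar is near 1.42 rad. The carton is at (0, 25) mm, the button is up and the arm is clear, so I'm handing in.

Run:
```python
from h import *
print(r.sign_off())
```

```text
the job is handed in; nothing more can be done
None
```

I handed the job in at about 38 s: the carton measures home at (0, 25) mm in the press frame, the button was pressed to its hard stop and is back up, and the collar lug is within about 2 mm of the lock mark; the hand-in gave no verdict.

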